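# Fold down a bike trailer's tow arm and lock it with its hitch pin

### The arm

A 6-joint arm with a two-finger parallel gripper is mounted at the origin on the work surface. World frame = base frame: x ahead of the robot, y to its left, z up, the work surface at z = 0. Lengths are in mm, angles in rad, forces in N, time in s.
With the tool pointing down it reaches from about 400 to 925 mm from the base axis. Payload 12.5 kg.
Tool frame: the origin (TCP) lies on the front face of the gripper's body, between the roots of the fingers; the fingertips stand 78 mm ahead of it and the grasp point (between the pads) lies 59 mm ahead of it (env.nose_length is the distance from the TCP to the fingertips, in mm); z points along the fingers, y is the line along which they close (so a half turn about z gives the same grasp; the last joint's range is limited). The gripper opens to 95 mm and grips with 3 to 60 N. Pads are 20 mm wide; open, the fingers measure 119 mm over their backs; the gripper's body (75 mm by 180 mm) begins 59 mm behind the grasp point.
Start: joints at [1.031, 0.491, 1.559, -0, 1.092, -0.106], TCP at [262.684, 567.129, 292.261] pointing down, gripper open.
Joint ranges: [-3.1, 3.1], [-0.84, 2.19], [0.05, 2.79], [-1.13, 4.28], [0.06, 2.93], [-2.69, 2.69]. Speed limits (rad/s): [2.22, 2.22, 2.79, 3.14, 3.14, 3.14].

### API

Orientations are given as [roll, pitch, yaw] about the fixed x, y, z axes, in that order (R = Rz(yaw) Ry(pitch) Rx(roll)).
In Python, from cell import env gives the robot as it stands.
- The arm moves only by the tool jog_arm, never from a script. Its argument "motion" is a list of rows, each a list of 7 numbers: the turn, a rotation vector about the tool's x, y, z in degrees, then the shift along the tool's x, y, z in mm, then the finger opening in mm, from 0 to 95.1. In form: [[wx, wy, wz, x, y, z, hand], ...]. A call has 1 to 10 rows; each row shifts and turns the commanded pose from where the row before left it, along the tool's axes as they then stand; what a row does not reach is not made up. A row lasts 1/8 s, in which the tool goes at most 62.5 mm and 10.7 degrees, less where a joint would pass 70% of its speed; a pose out of reach is approached as far as the arm can. A call is refused whole if a number of a shift passes 62.5 or a number of a turn 10.7, either way. A call with a gripper value outside its range is refused whole. The fingers move at their own pace and stop on an object; the grip force is fixed at half the most. Time passes only in rows, so rows that do not move let the fingers close. It gives the time, the measured TCP pose, the force, the opening and the grip force at its end, in the units of the state.
- env.state(): the state, without advancing time (a new reading comes with each control period).
- env.read_camera(name): name is "scene" or "top" or "wrist"; returns a dict with "color" (400x640x3 uint8, red, green, blue), "z_map" (400x640 float32, mm along the optical axis (not along the pixel's ray), 0 where there is no reading), "camera_matrix" (3x3 intrinsics, pixels), "k1" (the pictures are not rectified: a ray, as slopes to the right and down, at radius r is drawn at 1 + k1 r^2 times it, then the intrinsics apply), "world_to_cam" (4x4, takes a point from world to camera coordinates). Camera axes: x right, y up, looking along -z (the intrinsics and any distortion apply to the point x, -y, -z); pixel columns grow to the right and rows downward; lengths in mm; the calibration is good to about 2 mm. A picture is of the moment at which its call begins.
- env.job_done(): hands the job in; it is judged then, once.
Trained networks look in the newest picture that a camera, given by its name, has taken for a name from the list of things; names that differ only in an ending like _2 or _b are one class to them, and where a whole thing is asked for, a point or a joint stands for the part that bears it (a point fixed in the world has none). Each returns a list of dicts, best first, with "score" (0 to 1); they miss things now and then, are a little off and sometimes report something else, mostly with a low value. They report only what shows in the picture. A call takes as long as a camera call. They do not tell look-alikes from the thing itself.
- env.recognise(camera, thing): "location" ([column, row] in pixels, amid what is visible of it).
The state is a dict: "t": time; "joints": joint angles; "qvel": joint speeds; "tau": joint torques, N m; "eef_pos": TCP position; "tcp_rot": TCP orientation; "ft_force": force on the tool from outside, world axes, zero at the start; "moment": the same for the moment, N m; "opening": opening from 0.0 (shut) to 1.0 (fully open); "grip_force": force on a finger pad.
Only numpy, scipy, OpenCV 4.12 (cv2) and the standard library are available. Lean on these libraries where they do the work, as an engineer would, in place of code of your own. Each camera call takes 0.05 s, during which the arm holds its last target. There are 200 camera calls.

### The job

Fold the trailer's tow arm down until it is level, then lock it: push the long hitch pin with the red handle through both blue cheeks and the arm between them, from either side, until its collar is fully home against the cheek, and let go. Leave the black pin, the spray can, the wrench and the parts bin where they are.

Things in the scene. Friction and masses are not known exactly. Their poses are not given: they have to be found in the camera images.
- tow_arm (a joint): Hinge of the tow arm, a bare aluminium square tube (24 wide, 30 high, 205 mm from hinge axis to black end). 0 = level, resting on its stop, its pin hole in line with the cheeks' holes; it grows as the arm is folded up (rad, starts at 0.45 to 1.0). Friction hinge: the arm stays where it is left; 2 to 6 N on its end pushes it down.
- press_spot (a point): Point on the middle of the tow arm's upper face, 180 mm from the hinge axis and 15 mm from the arm's centre line, 24 mm short of its end: a good place to push. y axis along the arm away from the hinge, z axis square to the upper face.
- pivot (a point): Centre of the tow arm's hinge, fixed to the coupling (two upright blue cheeks on a 110 x 150 x 8 mm steel plate bolted to the bench), 75 mm above the bench. Axes: y along the level arm, x along the hinge axis and the pin holes (-x is the robot's side), z up. The arm rises by turning about +x.
- hole_near (a point): Centre of the pin hole on the outer face of the cheek on the robot's side: 60 mm along y and -20 mm along x from the pivot, 75 mm above the bench. Hole 15 mm in diameter (16 mm in the arm), through first cheek (6 mm), arm (24 mm, 2 mm of air each side), second cheek (6 mm). Cheeks reach 18 mm above its centre. Axes as the coupling's.
- hole_far (a point): Centre of the pin hole on the outer face of the other cheek, 40 mm along +x from hole_near.
- red_pin_grip (a point): Centre of the red handle's grip (cylinder 18 mm in diameter, 58 mm long, along x) of the long hitch pin, 27 mm behind the collar's front face; x axis points along the pin to its tip. Pin: 60 to 120 g, lying level in the wooden rest.
- red_pin_collar (a point): Centre of the front face of the red pin's collar (26 mm in diameter, 4 mm thick); the face that ends up against the cheek.
- red_pin_tip (a point): Tip of the red pin's steel shank, 60 mm ahead of the collar's face. The shank is 12 mm in diameter; the last 10 mm taper to 5 mm.
- black_pin_grip (a point): The same point on the other pin, with a black handle: same shape but its shank is only 30 mm, too short for this job. It lies in the other bay of the rest, 80 mm beside the red pin and parallel to it; which bay is which varies.
- spray_can: Upright spray can with an orange label, 52 mm in diameter, 150 mm high; origin at the centre of its underside.
- wrench: Steel wrench lying on the bench; origin at its underside.
- parts_bin: Open blue bin of nuts, 100 x 130 x 45 mm; origin at the centre of its underside.
- red_pin: The whole red pin; origin and axes as point red_pin_collar.
- pin_rest: Fixed wooden rest, 130 x 150 mm, 8 mm base; origin at its underside, below the collars. Pins lie along its x, axes 45 mm above the bench, each in two open-topped notched posts 9 mm thick: under the shank 16 mm ahead of the collar's face and under the handle 55 mm behind it. The handle is free from 4 to 50 mm behind the collar's face, with 25 mm of air below. Lift straight up.
Mind the look-alikes: they are no part of the job. What is shaped like the red_pin but green is not meant.

How it is judged:
By the outcome, as a careful person would: the job done as asked, in the order asked, and still so for the second after the job is handed in, with the robot touching nothing.
It also fails if it takes over 59 s, if anything falls off the work surface, if the arm or the gripper's body presses on something with over 40 N, if the wrist force passes 120 N, or if a joint passes its speed limit or range.

## Working session

There is one attempt and no reset: what is moved stays moved. The work goes in short steps, Python scripts to look and compute and a tool call to move; the robot and the scene stay as the last step left them, time stands still between calls to the robot, and variables do not carry over. Pictures are saved under pics/ and viewed, at most 10 in all, crops included, and the job is handed in when it is done.

Besides the shell and the picture viewer there is one more tool, called after ">>>" in YAML: its name, and indented under it one key for each argument. jog_arm: Moves the arm, as the interface text tells. Its arguments: {"type":"object","properties":{"motion":{"type":"array"}},"required":["motion"]}

```bash
mkdir -p pics; ls; cat > h.py <<'E'
import numpy as np, cv2
from cell import env
def shot(n):
    return env.read_camera(n)
def world(c,u,v,z=None,win=2):
    K=np.array(c["camera_matrix"]);k1=c["k1"]
    d=np.array([(u-K[0,2])/K[0,0],(v-K[1,2])/K[1,1]])
    s=d.copy()
    for _ in range(20): s=d/(1+k1*(s@s))
    T=np.linalg.inv(np.array(c["world_to_cam"]))
    ray=T[:3,:3]@np.array([s[0],-s[1],-1]);o=T[:3,3]
    if z is not None: return o+ray*(z-o[2])/ray[2]
    m=c["z_map"][int(v)-win:int(v)+win+1,int(u)-win:int(u)+win+1];m=m[m>0]
    return o+ray*np.median(m) if len(m) else None
def cloud(c):
    K=np.array(c["camera_matrix"]);k1=c["k1"]
    v,u=np.mgrid[0:400,0:640]
    d=np.stack([(u-K[0,2])/K[0,0],(v-K[1,2])/K[1,1]],-1);s=d.copy()
    for _ in range(20): s=d/(1+k1*(s**2).sum(-1,keepdims=True))
    T=np.linalg.inv(np.array(c["world_to_cam"]))
    p=np.stack([s[...,0],-s[...,1],-np.ones_like(s[...,0])],-1)*c["z_map"][...,None]
    return p@T[:3,:3].T+T[:3,3]
E
python3 - <<'E'
from h import *
np.set_printoptions(precision=1,suppress=True)
for n in("scene","top"):
    c=shot(n);cv2.imwrite(f"pics/{n}0.png",c["color"][...,::-1])
    for t in["press_spot","pivot","hole_near","hole_far","red_pin_grip","red_pin_collar","red_pin_tip","black_pin_grip","spray_can","wrench","parts_bin","red_pin","pin_rest","tow_arm"]:
        for r in env.recognise(n,t)[:3]:
            u,v=r["location"];print(n,t,round(r["score"],2),np.array([u,v]),world(c,u,v))
s=env.state();print(s)
E
```

```text
pics
scene press_spot 0.76 [327.7 138. ] [482.7  74.5 175.1]
scene pivot 0.65 [321.8 181.5] [517.3  22.1  75.1]
scene pivot 0.43 [332.4 138.7] [494.8  80.3 176.1]
scene hole_near 0.6 [324.5 179.6] [509.1  39.2  67.8]
scene hole_near 0.33 [254.  235.6] [ 545.  -221.1   53.4]
scene hole_far 0.93 [324.1 180.6] [507.9  38.8  63.9]
scene hole_far 0.17 [229.  258.2] [ 564.3 -304.1   50.7]
scene red_pin_grip 0.79 [191.3 222.2] [ 369.5 -305.1   24.9]
scene red_pin_grip 0.75 [225.6 255.1] [ 551.6 -305.3   51.5]
scene red_pin_grip 0.63 [234.6 190.4] [ 323.2 -143.8   15.4]
scene red_pin_collar 0.82 [189.8 302.5] [ 591.2 -426.3   20.9]
scene red_pin_collar 0.69 [186.1 225.8] [ 369.9 -321.    22.4]
scene red_pin_collar 0.64 [228.  254.6] [ 558.  -301.9   56.1]
scene red_pin_tip 0.88 [186.9 303.7] [ 591.3 -432.9   22.7]
scene red_pin_tip 0.64 [225.6 185.3] [ 294.7 -155.4   23.5]
scene red_pin_tip 0.61 [229.9 258. ] [ 565.4 -302.3   51. ]
scene black_pin_grip 0.67 [253.6 236.9] [ 546.3 -223.4   51.5]
scene spray_can 0.73 [422.8 148. ] [616.7 328.1  96.8]
scene wrench 0.73 [290.  299.2] [ 719.7 -250
[... 1297 characters left out ...]
4.9 139.9]
top parts_bin 0.97 [299.2 133.9] [757.6  17.8   3.3]
top red_pin 0.78 [415.2 207.5] [ 552.4 -298.2   53.2]
top red_pin 0.73 [356.1 300.5] [ 301.1 -147.    23. ]
top red_pin 0.63 [419.8 274.9] [ 372.3 -319.1   20.7]
top pin_rest 0.75 [398.7 212.3] [ 541.7 -263.7    8.4]
top tow_arm 0.6 [262.2 230.7] [478.9  90.2 196.8]
{'t': 1.5, 'joints': array([ 1. ,  0.5,  1.6, -0. ,  1.1, -0.1]), 'qvel': array([-0.,  0., -0., -0., -0.,  0.]), 'tau': array([ -0. , -61.2, -25.8,   0.1,   0. ,   0. ]), 'eef_pos': array([262.7, 567.1, 292.2]), 'tcp_rot': array([3.1, 0. , 2.7]), 'ft_force': array([ 0.1, -1. ,  0. ]), 'moment': array([-0.,  0., -0.]), 'grip_force': 0.0, 'opening': 0.9978394783415594}
```

View pics/scene0.png

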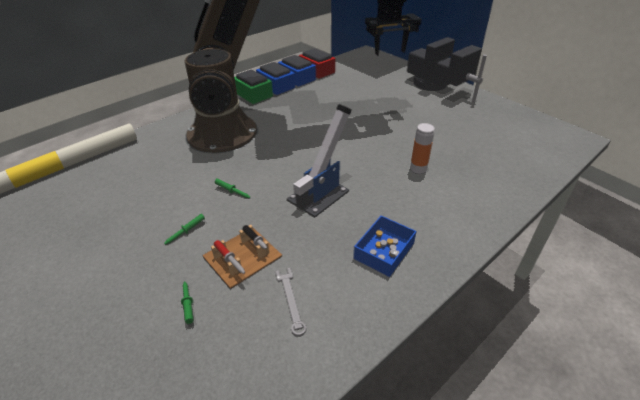

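View pics/top0.png

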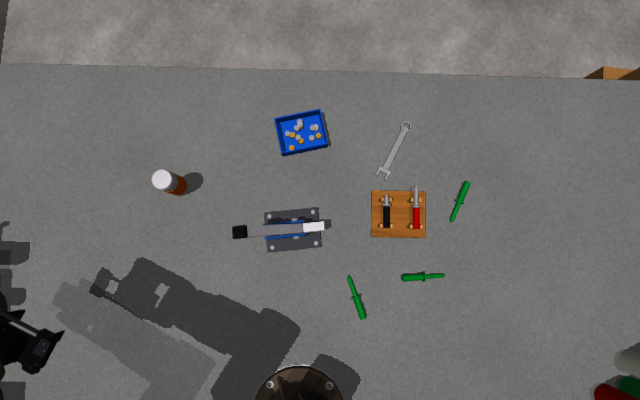

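```bash
cat > m.py <<'E'
from h import *
np.set_printoptions(precision=1,suppress=True)
def rect(P):
    r=cv2.minAreaRect(P[:,:2].astype(np.float32)); return r
for n in ("top","scene"):
    c=shot(n);X=cloud(c);hsv=cv2.cvtColor(c["color"],cv2.COLOR_RGB2HSV);h,s,v=[hsv[...,i].astype(int) for i in range(3)]
    valid=c["z_map"]>0
    box=lambda a,b,cc,d,e,f: valid&(X[...,0]>a)&(X[...,0]<b)&(X[...,1]>cc)&(X[...,1]<d)&(X[...,2]>e)&(X[...,2]<f)
    red=box(450,680,-400,-180,25,80)&((h<8)|(h>172))&(s>150)&(v>60)
    P=X[red];print(n,"red",len(P),P.mean(0),P.min(0),P.max(0),rect(P))
    sh=box(560,660,P[:,1].mean()-25,P[:,1].mean()+25,30,70)&(s<60)
    Q=X[sh];print("shank",len(Q),len(Q) and (Q.mean(0),Q.min(0),Q.max(0)))
    bl=box(420,600,-60,130,15,110)&(h>100)&(h<130)&(s>90)
    P=X[bl];print("blue",len(P),P.mean(0),P.min(0),P.max(0),rect(P))
    pl=box(400,620,-80,150,5,14)
    P=X[pl];print("plate",len(P),P.mean(0),rect(P))
    ar=box(420,600,0,200,105,260)&(s<60)&(v>70)
    P=X[ar];m=P.mean(0);d=np.linalg.svd(P-m)[2][0];print("arm",len(P),m,d,P.max(0),"ang",np.arcsin(abs(d[2])))
E
python3 m.py
```

```text
top red 144 [ 524.7 -300.5   51.9] [ 497.7 -310.    45.9] [ 551.4 -292.8   56.6] ((524.5740966796875, -301.3668212890625), (17.1182804107666, 53.74531936645508), 89.82767486572266)
shank 85 (array([ 588.9, -300.3,   49.5]), array([ 561.7, -307.7,   43.5]), array([ 616.9, -295.8,   55.4]))
blue 211 [486.1  42.6  89.7] [462.5  -6.7  26.1] [510.6 101.1  97.3] ((486.37322998046875, 47.1573371887207), (41.21142578125, 104.78926086425781), 5.97348165512085)
plate 1335 [488.   26.9   8.4] ((508.09490966796875, 33.096412658691406), (215.5293731689453, 216.9982147216797), 2.094566822052002)
arm 486 [482.6  75.6 175.1] [-0.1  0.6  0.8] [499.1 152.3 238.6] ang 0.9320381537439862
scene red 107 [ 525.7 -301.8   53.5] [ 500.7 -309.5   47.7] [ 549.  -292.    57.9] ((525.0730590820312, -300.23834228515625), (17.437423706054688, 48.37767791748047), 88.19233703613281)
shank 125 (array([ 586.8, -301.2,   50.3]), array([ 560. , -311.1,   38.6]), array([ 620. , -290.2,   58.7]))
blue 560 [504.5  44.4  57. ] [465.1  -4.   15.2] [514.7 100.6  99. ] ((488.1432189941406, 46.239768981933594), (41.798038482666016, 105.65283203125), 7.077031135559082)
plate 706 [517.4  18.5   9.7] ((534.494384765625, 18.359222412109375), (240.01939392089844, 195.58811950683594), 67.50440979003906)
arm 832 [487.5  79.2 171.5] [ 0.1 -0.6 -0.8] [502.3 142.7 252.2] ang 0.9253913475139836
```

>>> jog_arm:
  motion:
    - [0,0,-10.4,0,0,-30,0]
    - [0,0,-10.4,0,0,-30,0]
    - [0,0,-10.4,0,0,-10,0]

```text
t: 1.98
eef_pos: [262.8, 567.3, 364.2]
tcp_rot: [3.139, 0.002, -3.025]
ft_force: [0.5, -0.1, 0.0]
opening: 0.743
grip_force: 0.0
```

```bash
cat >> h.py <<'E'
from scipy.spatial.transform import Rotation as Ro
def Rt(): return Ro.from_euler("xyz",env.state()["tcp_rot"])
def to(*targets):
    "print tool-axis shift from the present TCP through the world targets"
    s=env.state();R=Ro.from_euler("xyz",s["tcp_rot"]);p=np.array(s["eef_pos"])
    print("t",s["t"],"at",p,"yaw",s["tcp_rot"],"F",s["ft_force"])
    for q in targets:
        d=R.inv().apply(np.array(q)-p);print("->",q,"tool shift",d.round(1),"rows",int(np.ceil(np.linalg.norm(d)/45)));p=np.array(q)
E
python3 -c "
from h import *
to((476,90,362))
c=shot('scene');im=cv2.resize(c['color'][150:220,270:370,::-1],None,fx=8,fy=8,interpolation=cv2.INTER_CUBIC);cv2.imwrite('pics/c1.png',im)"
```

```text
t 1.975 at [262.76914421 567.31185107 364.24282875] yaw [ 3.13937942e+00  1.65466352e-03 -3.02486631e+00] F [ 0.53071669 -0.13748912  0.00871087]
-> (476, 90, 362) tool shift [-156.2 -498.9    1.4] rows 12
```

View pics/c1.png

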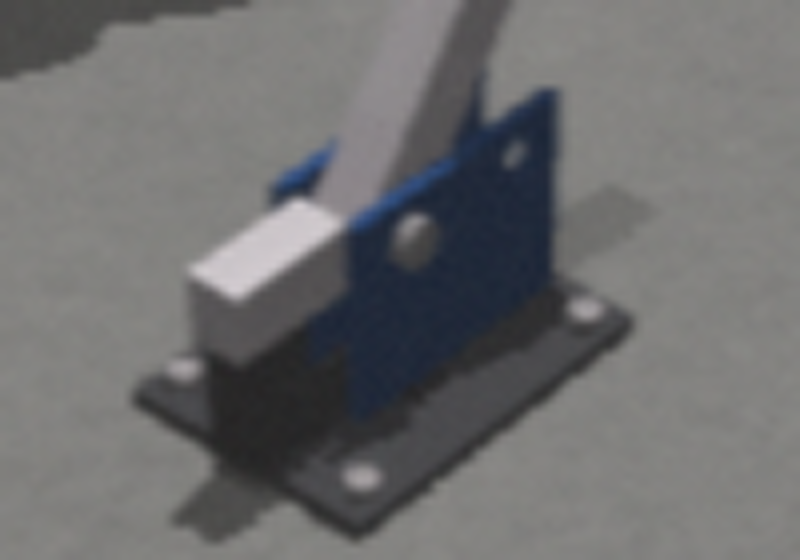

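>>> jog_arm:
  motion:
    - [0,0,0,-15.6,-50,0,0]
    - [0,0,0,-15.6,-50,0,0]
    - [0,0,0,-15.6,-50,0,0]
    - [0,0,0,-15.6,-50,0,0]
    - [0,0,0,-15.6,-50,0,0]
    - [0,0,0,-15.6,-50,0,0]
    - [0,0,0,-15.6,-50,0,0]
    - [0,0,0,-15.6,-50,0,0]
    - [0,0,0,-15.6,-50,0,0]
    - [0,0,0,-15.6,-50,0,0]

```text
t: 3.28
eef_pos: [473.3, 85.7, 362.1]
tcp_rot: [3.141, 0.0, -3.034]
ft_force: [1.1, -0.2, -0.9]
opening: 0.006
grip_force: 0.0
```

```bash
python3 - <<'E'
from h import *
np.set_printoptions(precision=1,suppress=True)
c=shot('scene')
for n,u,v in(("bolt",321.3,179.7),("hole",333.8,169.0)): print(n,"z75",world(c,u,v,75),"depth",world(c,u,v,win=1))
w=shot('wrist');cv2.imwrite('pics/w1.png',w["color"][...,::-1])
to((476,90,340))
print(env.state()["joints"])
E
```

```text
bolt z75 [510.4  26.4  75. ] depth [517.3  20.4  82.1]
hole z75 [497.4  84.8  75. ] depth [494.8  87.1  72.4]
t 3.375 at [474.4  84.  361.7] yaw [-3.1 -0.  -3. ] F [0.2 1.3 0.1]
-> (476, 90, 340) tool shift [-2.2  5.8 21.7] rows 1
[ 0.   0.2  1.8 -0.   1.1 -1.6]
```

View pics/w1.png

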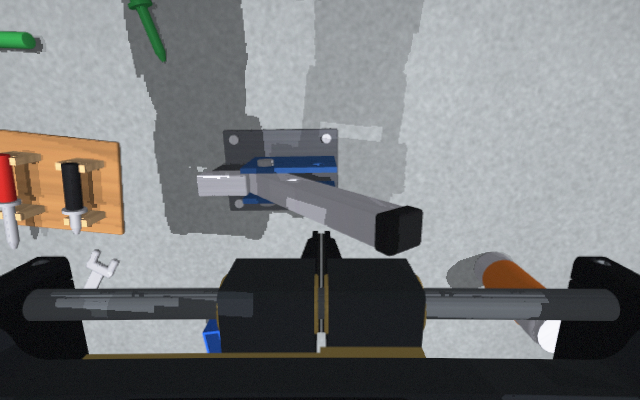

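```bash
python3 - <<'E'
from h import *
np.set_printoptions(precision=1,suppress=True)
w=shot('wrist');X=cloud(w);hsv=cv2.cvtColor(w["color"],cv2.COLOR_RGB2HSV);h,s,v=[hsv[...,i].astype(int) for i in range(3)]
ok=(w["z_map"]>0)
a=ok&(X[...,2]>110)&(X[...,2]<262)&(X[...,0]>420)&(X[...,0]<540)&(X[...,1]>0)&(X[...,1]<170)
a[235:]=False
P=X[a]; print(len(P),P.min(0),P.max(0))
# section extents across hinge axis at heights
for z in(130,160,190,220,240):
    q=P[abs(P[:,2]-z)<4]; print(z,len(q),"x",np.percentile(q[:,0],[2,50,98]),"y",np.percentile(q[:,1],[2,50,98]))
r=ok&(h>100)&(h<130)&(s>90)&(X[...,2]>80)&(X[...,2]<105)&(X[...,0]<560)&(X[...,0]>430)
r[235:]=False
B=X[r]; print("cheek",len(B),np.median(B[:,2]),cv2.minAreaRect(B[:,:2].astype(np.float32)))
pl=ok&(X[...,2]>4)&(X[...,2]<13)&(v<110);pl[235:]=False;pl[:100]=False
n,l,st,_=cv2.connectedComponentsWithStats(pl.astype(np.uint8));i=1+st[1:,4].argmax();B=X[l==i];print("plate",len(B),cv2.minAreaRect(B[:,:2].astype(np.float32)))
E
```

```text
5314 [460.7  26.1 110. ] [501.  153.4 249.6]
130 161 x [471.9 482.6 499. ] y [38.4 42.8 74.7]
160 219 x [469.1 477.5 496.1] y [60.6 65.2 96.6]
190 321 x [466.3 475.6 493.7] y [ 82.1  87.1 119.2]
220 365 x [463.7 471.1 487.1] y [104.  108.8 138.8]
240 522 x [462.5 467.8 477. ] y [117.8 134.1 144.8]
cheek 860 92.15858355965014 ((487.41119384765625, 46.68044662475586), (40.452919006347656, 104.43386840820312), 7.041258335113525)
plate 1285 ((463.3522644042969, -19.517414093017578), (45.28255081176758, 66.84586334228516), 6.334427356719971)
```

>>> jog_arm:
  motion:
    - [0,0,0,-8,20,25,0]
    - [0,0,0,0,0,19,0]
    - [0,0,0,0,0,14,0]
    - [0,0,0,0,14,10,0]
    - [0,0,0,0,14,11,0]
    - [0,0,0,0,12,13,0]
    - [0,0,0,0,12,13,0]
    - [0,0,0,0,9,15,0]
    - [0,0,0,0,9,15,0]

```text
t: 4.55
eef_pos: [470.9, 178.4, 226.2]
tcp_rot: [-3.142, -0.0, -3.031]
ft_force: [0.1, -0.8, 1.0]
opening: 0.008
grip_force: 0.8
```

```bash
python3 -c "
from h import *
to((471.5,185,198))"
```

```text
t 4.55 at [470.8823425  178.36481634 226.15479201] yaw [-3.14157489e+00 -8.61977773e-05 -3.03070601e+00] F [ 0.14356756 -0.84605382  0.97130962]
-> (471.5, 185, 198) tool shift [-1.4  6.5 28.2] rows 1
```

>>> jog_arm:
  motion:
    - [0,0,0,0,4,15,0]
    - [0,0,0,0,3,15,0]
    - [0,0,0,0,0,12,0]
    - [0,0,0,0,0,10,0]

```text
t: 5.05
eef_pos: [470.2, 184.6, 174.4]
tcp_rot: [3.142, -0.0, -3.031]
ft_force: [-0.7, 1.4, 1.3]
opening: 0.005
grip_force: 0.8
```

>>> jog_arm:
  motion:
    - [0,0,0,0,0,4,0]
    - [0,0,0,0,0,2,0]
    - [0,0,0,0,0,0,0]

```text
t: 5.42
eef_pos: [470.3, 184.6, 169.3]
tcp_rot: [-3.142, 0.0, -3.031]
ft_force: [-0.7, 0.0, 0.4]
opening: 0.007
grip_force: 0.0
```

```bash
python3 -c "
from h import *
print(env.state()['ft_force'])
c=shot('scene');im=cv2.resize(c['color'][90:220,260:400,::-1],None,fx=4,fy=4,interpolation=cv2.INTER_CUBIC);cv2.imwrite('pics/c2.png',im)"
```

```text
[-0.66878404  0.00738965  0.44247512]
```

View pics/c2.png

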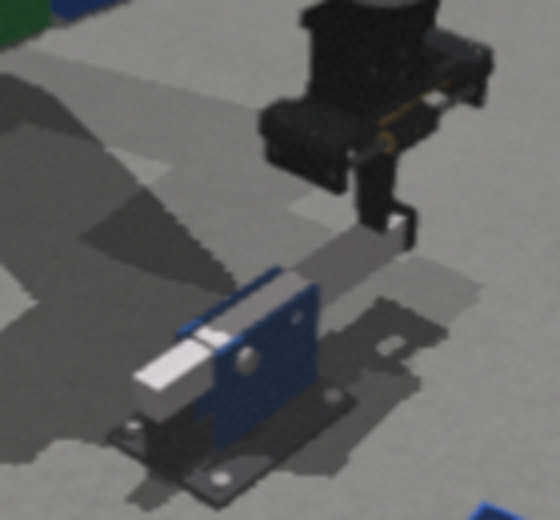

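>>> jog_arm:
  motion:
    - [0,0,0,0,0,1.5,0]
    - [0,0,0,0,0,1.5,0]

```text
t: 5.72
eef_pos: [470.4, 184.8, 167.6]
tcp_rot: [3.141, 0.001, -3.031]
ft_force: [-8.1, -2.2, 35.2]
opening: 0.003
grip_force: 17.6
```

>>> jog_arm:
  motion:
    - [0,0,0,0,0,-20,0]
    - [0,0,0,0,0,-45,0]
    - [0,0,0,-10,-45,-45,60]
    - [0,0,0,-10,-50,-20,60]
    - [0,0,0,-10,-50,0,60]
    - [0,0,0,-10,-50,0,60]
    - [0,0,0,-10,-50,0,60]
    - [0,0,0,-10,-50,0,60]
    - [0,0,0,0,-50,0,60]

```text
t: 6.85
eef_pos: [567.9, -152.0, 294.7]
tcp_rot: [-3.142, 0.0, -3.031]
ft_force: [0.7, 0.0, -0.5]
opening: 0.619
grip_force: 0.0
```

```bash
python3 - <<'E'
from h import *
np.set_printoptions(precision=1,suppress=True)
c=shot('scene')
g=c["color"]
im=cv2.resize(g[155:200,300:360,::-1],None,fx=12,fy=12,interpolation=cv2.INTER_CUBIC);cv2.imwrite('pics/c3.png',im)
o=world(c,320,180,0)
n=np.array([np.cos(.123),np.sin(.123),0]);P=np.array([487.4,46.7,0])+20.2*n
for nm,u,v in(("bolt",321.3,179.7),("hole",333.8,169.0)):
    a=world(c,u,v,0);b=world(c,u,v,100);d=b-a;q=a+d*(((P-a)@n)/(d@n));print(nm,q,world(c,u,v,75))
for t in("hole_far","pivot"):
    for r in env.recognise("scene",t)[:2]: print(t,r)
to((524,-301,270))
w=shot('wrist');X=cloud(w);h=cv2.cvtColor(w["color"],cv2.COLOR_RGB2HSV).astype(int)
cv2.imwrite('pics/w2.png',w["color"][...,::-1])
m=(X[...,2]>30)&(X[...,2]<70)&((h[...,0]<8)|(h[...,0]>172))&(h[...,1]>140)&(X[...,1]<-200)&(w["z_map"]>0)
if m.sum(): print("red",m.sum(),X[m].min(0),X[m].max(0),cv2.minAreaRect(X[m][:,:2].astype(np.float32)))
E
```

```text
bolt [510.2  26.5  74.8] [510.4  26.4  75. ]
hole [503.8  78.7  81.6] [497.4  84.8  75. ]
hole_far {'location': [322.4, 185.2], 'score': 0.92}
pivot {'location': [321.7, 185.0], 'score': 0.87}
pivot {'location': [421.5, 150.8], 'score': 0.36}
t 7.0 at [ 567.4 -152.2  294.4] yaw [ 3.1 -0.  -3. ] F [-0.8  0.9 -0.4]
-> (524, -301, 270) tool shift [  59.2 -143.3   24.4] rows 4
red 1172 [ 497.6 -309.6   42.6] [ 555.  -292.    55.7] ((526.2962646484375, -300.8374938964844), (57.48374938964844, 17.57398223876953), 0.044724591076374054)
```

View pics/c3.png

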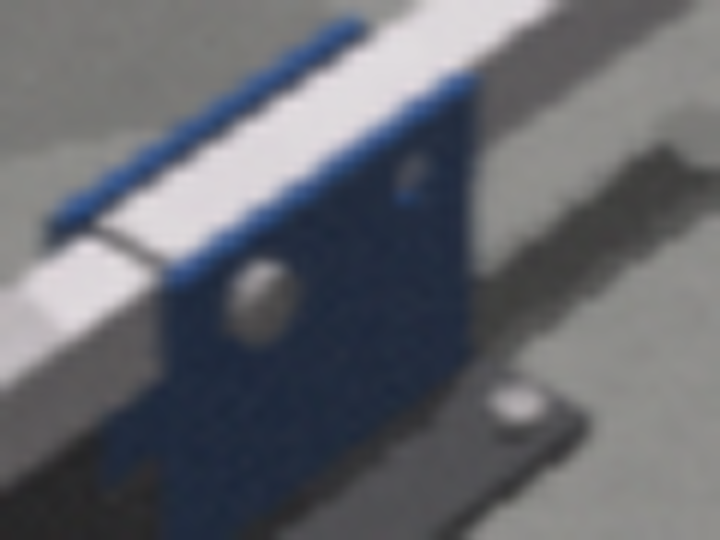

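>>> jog_arm:
  motion:
    - [0,0,6.3,0,0,0,60]
    - [0,0,0,10,-37.2,20,60]
    - [0,0,0,10,-37.2,20,60]
    - [0,0,0,10,-37.2,20,60]
    - [0,0,0,10.4,-37.2,20,60]
    - [0,0,0,0,0,30,60]

```text
t: 7.8
eef_pos: [527.1, -300.0, 184.8]
tcp_rot: [-3.141, 0.001, 3.141]
ft_force: [1.9, 0.4, -0.8]
opening: 0.633
grip_force: 0.0
```

```bash
python3 - <<'E'
from h import *
np.set_printoptions(precision=3,suppress=True)
to((527,-301,104))
w=shot('wrist');X=cloud(w);h=cv2.cvtColor(w["color"],cv2.COLOR_RGB2HSV).astype(int)
cv2.imwrite('pics/w3.png',w["color"][...,::-1])
m=(X[...,2]>30)&(X[...,2]<70)&((h[...,0]<8)|(h[...,0]>172))&(h[...,1]>140)&(X[...,1]<-200)&(w["z_map"]>0)
if m.sum(): print("red",m.sum(),X[m].min(0),X[m].max(0),cv2.minAreaRect(X[m][:,:2].astype(np.float32)))
c=shot('scene')
n=np.array([np.cos(.123),np.sin(.123),0]);yv=np.array([-n[1],n[0],0]);C=np.array([487.4,46.7,93])
for nm,u,v,z in(("corner+y far",338.9,161.2,93),("corner-y far",313.6,177.6,93),("near +y",329.5,156.5,93),("near -y",304,172.8,93)):
    q=world(c,u,v,z)-C;print(nm,q@n,q@yv)
a=world(c,333.75,169.3,0);d=world(c,333.75,169.3,100)-a
for dist in(18,20,22): q=a+d*((C+dist*n-a)@n)/(d@n);print(dist,(q-C)@yv,q)
E
```

```text
t 7.8 at [ 527.07  -299.987  184.83 ] yaw [-3.141  0.001  3.141] F [ 1.915  0.42  -0.758]
-> (527, -301, 104) tool shift [ 0.2 -0.9 80.8] rows 2
red 1920 [ 497.359 -310.798   35.295] [ 554.985 -292.79    55.342] ((526.1273803710938, -302.0143737792969), (17.96076774597168, 57.67864227294922), 89.21629333496094)
corner+y far 17.107120433482184 55.39343520441574
corner-y far 14.078448547505381 -46.76491594416184
near +y -17.858152591028812 55.46789793389115
near -y -19.92256256308613 -48.2603286970332
18 32.230515604349314 [501.31   80.895  78.083]
20 29.825081684385015 [503.59   78.754  80.419]
22 27.419647764420812 [505.87   76.612  82.755]
```

View pics/w3.png

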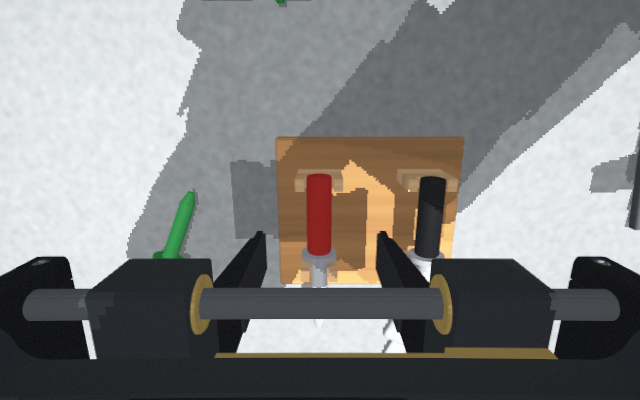

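>>> jog_arm:
  motion:
    - [0,0,0,-3,-1.5,30,60]
    - [0,0,0,0,0,30,60]
    - [0,0,0,0,0,20,60]
    - [0,0,0,0,0,0,0]
    - [0,0,0,0,0,0,0]
    - [0,0,0,0,0,0,0]
    - [0,0,0,0,0,0,0]

```text
t: 8.78
eef_pos: [530.5, -300.6, 105.7]
tcp_rot: [-3.141, 0.001, -3.141]
ft_force: [0.0, -0.1, 0.2]
opening: 0.267
grip_force: 0.0
```

>>> jog_arm:
  motion:
    - [0,0,0,0,0,0,0]
    - [0,0,0,0,0,0,0]
    - [0,0,0,0,0,0,0]

```text
t: 9.15
eef_pos: [530.4, -300.6, 105.2]
tcp_rot: [-3.141, 0.0, -3.141]
ft_force: [-1.1, 1.0, 5.5]
opening: 0.182
grip_force: 29.9
```

>>> jog_arm:
  motion:
    - [0,0,0,0,0,-25,0]
    - [0,0,0,0,0,-40,0]
    - [0,0,0,0,0,-40,0]
    - [0,0,0,0,0,-30,0]
    - [0,0,0,-24,47,0,0]
    - [0,0,0,-24,47,0,0]
    - [0,0,0,-24,47,0,0]
    - [0,0,0,-24,47,0,0]
    - [0,0,0,-24,47,0,0]
    - [0,0,0,-24,47,0,0]

```text
t: 10.4
eef_pos: [674.5, -16.8, 239.5]
tcp_rot: [3.141, -0.001, -3.141]
ft_force: [0.8, -0.1, -1.1]
opening: 0.185
grip_force: 29.9
```

>>> jog_arm:
  motion:
    - [0,0,0,-24,47,0,0]
    - [0,0,0,-24,47,0,0]
    - [0,10,0,0,0,0,0]
    - [0,10,0,0,0,0,0]
    - [0,10,0,0,0,0,0]
    - [0,10,0,0,0,0,0]
    - [0,0,0,0,0,0,0]

```text
t: 11.28
eef_pos: [722.3, 75.5, 236.8]
tcp_rot: [-3.142, -0.701, -3.141]
ft_force: [-0.7, 0.3, -0.6]
opening: 0.18
grip_force: 29.9
```

```bash
python3 - <<'E'
from h import *
to((720,75,255))
w=shot('wrist');cv2.imwrite('pics/w4.png',w["color"][...,::-1]);np.savez('w4.npz',**{k:np.array(v) for k,v in w.items()})
E
```

```text
t 11.275 at [722.34170049  75.45050908 236.83102963] yaw [-3.14159106 -0.70062277 -3.14102134] F [-0.70127326  0.30671819 -0.60963833]
-> (720, 75, 255) tool shift [ 13.5  -0.4 -12.4] rows 1
```

View pics/w4.png

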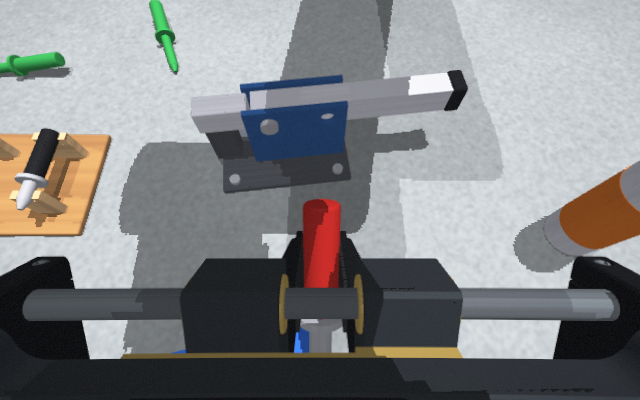

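```bash
python3 - <<'E'
from h import *
np.set_printoptions(precision=2,suppress=True)
w=dict(np.load('w4.npz'));w["k1"]=float(w["k1"]);X=cloud(w);ok=w["z_map"]>0
hsv=cv2.cvtColor(w["color"],cv2.COLOR_RGB2HSV).astype(int)
blue=ok&(hsv[...,0]>100)&(hsv[...,0]<130)&(hsv[...,1]>100)
sub=np.zeros_like(ok);sub[104:160,246:350]=True
m=blue&sub&(X[...,2]<88)&(X[...,2]>20);P=X[m]
for _ in range(3):
    c=P.mean(0);nn=np.linalg.svd(P-c)[2][2];nn*=np.sign(nn[0]);P=P[abs((P-c)@nn)<2.5]
print("far face",len(P),c,nn,"yaw",np.arctan2(nn[1],nn[0]))
yv=np.array([-nn[1],nn[0],0])/np.hypot(*nn[:2])
print("extent y",np.percentile((P-c)@yv,[.5,99.5]),"z",P[:,2].min(),P[:,2].max())
top=blue&sub&(X[...,2]>88);print("top z",np.median(X[top][:,2]))
# blobs non-blue inside
hole=np.zeros_like(ok);hole[108:126,318:340]=True
hole&=~(hsv[...,1]>100)
vv,uu=np.nonzero(hole);print("hole px",uu.mean(),vv.mean(),uu.min(),uu.max(),vv.min(),vv.max())
for u,v in((uu.mean(),vv.mean()),((uu.min()+uu.max())/2,(vv.min()+vv.max())/2)):
    a=world(w,u,v,0);d=world(w,u,v,100)-a;q=a+d*((c-a)@nn)/(d@nn);print("hole",q,"y rel",(q-c)@yv,"z75:",world(w,u,v,75))
s=env.state();R=Ro.from_euler("xyz",s["tcp_rot"])
r=ok&((hsv[...,0]<8)|(hsv[...,0]>172))&(hsv[...,1]>140);r[:190]=False;r[:,:295]=False;r[:,350:]=False
T=R.inv().apply(X[r]-np.array(s["eef_pos"]));print("red tool",len(T),T.min(0),T.max(0))
for x0 in np.arange(5,40,5):
    q=T[abs(T[:,0]-x0)<2.5]
    if len(q): print(x0,len(q),"y",np.percentile(q[:,1],[3,97]),"near z",np.percentile(q[:,2],5))
E
```

```text
far face 3300 [507.12  50.43  54.99] [0.99 0.12 0.  ] yaw 0.12294947338311521
extent y [-52.51  50.6 ] z 20.01075930558187 87.99342252476265
top z 91.82967606579035
hole px 326.95 115.58333333333333 321 333 113 118
hole [503.29  81.37  79.62] y rel 31.173423383925293 z75: [499.62  81.48  75.  ]
hole [503.28  81.42  79.74] y rel 31.222363502264805 z75: [499.51  81.53  75.  ]
red tool 3169 [-42.11  -9.17  50.8 ] [ 32.08  22.02 288.21]
5 345 y [-8.49  7.45] near z 52.569399091639546
10 367 y [-8.41  8.53] near z 52.41743555709648
15 359 y [-8.35  7.9 ] near z 52.35938105862726
20 370 y [-8.21  7.73] near z 52.31023623788564
25 378 y [-8.25  7.64] near z 52.38443196397533
30 574 y [-7.74  7.55] near z 52.547059857032856
```

>>> jog_arm:
  motion:
    - [0,-10,0,0,0,0,0]
    - [0,-10,0,0,0,0,0]
    - [0,-10,0,0,0,0,0]
    - [0,-10.1,0,0,0,0,0]
    - [0,0,10.2,0,0,0,0]
    - [0,0,10.2,0,0,0,0]
    - [0,0,10.2,0,0,0,0]
    - [0,0,10.2,0,0,0,0]
    - [0,0,10.2,0,0,0,0]
    - [0,0,10.2,0,0,0,0]

```text
t: 12.58
eef_pos: [721.7, 75.7, 241.4]
tcp_rot: [3.135, 0.003, 2.068]
ft_force: [0.3, 1.1, 0.3]
opening: 0.182
grip_force: 29.9
```

>>> jog_arm:
  motion:
    - [0,0,10.2,0,0,0,0]
    - [0,0,10.2,0,0,0,0]
    - [0,0,10.2,0,0,0,0]
    - [0,0,10.2,0,0,0,0]
    - [0,0,10.2,0,0,0,0]
    - [0,0,10.2,0,0,0,0]
    - [0,0,10.2,0,0,0,0]
    - [0,0,10.2,0,0,0,0]
    - [0,0,10.2,0,0,0,0]

```text
t: 13.7
eef_pos: [721.7, 75.7, 241.4]
tcp_rot: [3.138, -0.007, 0.466]
ft_force: [0.4, -0.9, -1.1]
opening: 0.181
grip_force: 29.9
```

>>> jog_arm:
  motion:
    - [0,0,10.2,0,0,0,0]
    - [0,0,10.2,0,0,0,0]
    - [0,0,0,0,0,0,0]

```text
t: 14.08
eef_pos: [721.7, 75.6, 241.2]
tcp_rot: [3.141, -0.006, 0.117]
ft_force: [-0.3, -0.1, -0.4]
opening: 0.186
grip_force: 29.9
```

```bash
python3 - <<'E'
from h import *
np.set_printoptions(precision=4,suppress=True)
to((606.6,94.1,135.2));print(env.state()["joints"])
r=Rt();print("rotvec deg to target",np.degrees((r.inv()*Ro.from_euler("xyz",[np.pi,0,.123])).as_rotvec()))
E
```

```text
t 14.075 at [721.7186  75.6262 241.2273] yaw [ 3.141  -0.0062  0.1172] F [-0.2653 -0.0628 -0.4046]
-> (606.6, 94.1, 135.2) tool shift [-112.8  -31.9  105.3] rows 4
[0.0135 0.6816 1.3372 0.0001 1.1166 1.467 ]
rotvec deg to target [ 0.0351 -0.3527 -0.3314]
```

>>> jog_arm:
  motion:
    - [0,-0.35,-0.33,0,0,0,0]
    - [0,0,0,-28,-8.1,26.5,0]
    - [0,0,0,-28,-8.1,26.5,0]
    - [0,0,0,-28,-8.1,26.5,0]
    - [0,0,0,-28,-8.2,26.5,0]
    - [0,0,0,0,0,0,0]

```text
t: 14.82
eef_pos: [604.4, 94.5, 133.2]
tcp_rot: [-3.141, 0.007, 0.125]
ft_force: [-0.2, -0.1, -0.8]
opening: 0.181
grip_force: 29.9
```

```bash
python3 - <<'E'
from h import *
np.set_printoptions(precision=4,suppress=True)
to((606.6,94.1,135.2))
c=shot('scene');im=cv2.resize(c['color'][140:210,290:380,::-1],None,fx=8,fy=8,interpolation=cv2.INTER_CUBIC);cv2.imwrite('pics/c4.png',im)
E
```

```text
t 14.825 at [604.4384  94.4869 133.1886] yaw [-3.1415  0.0075  0.1253] F [-0.242  -0.0832 -0.7992]
-> (606.6, 94.1, 135.2) tool shift [ 2.1  0.7 -2. ] rows 1
```

View pics/c4.png

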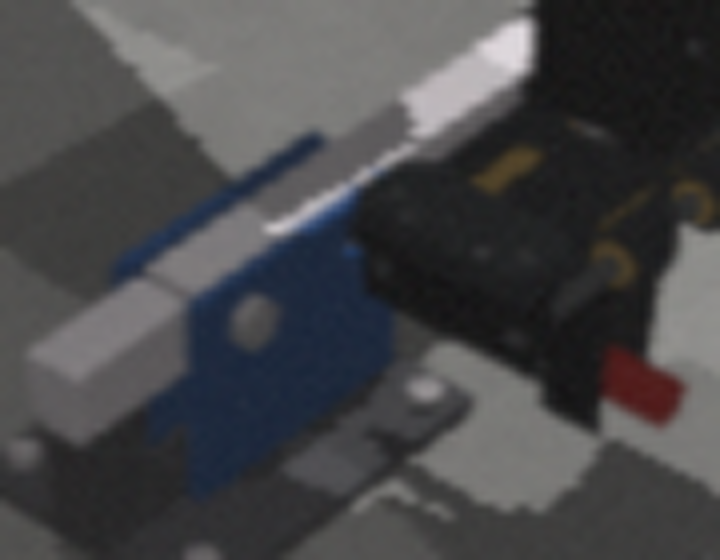

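>>> jog_arm:
  motion:
    - [0,0.4,0.1,0,0.7,-2,0]
    - [0,0,0,0,0,0,0]
    - [0,0,0,0,0,0,0]

```text
t: 15.25
eef_pos: [606.9, 93.4, 136.8]
tcp_rot: [3.141, -0.004, 0.12]
ft_force: [0.1, -0.3, -1.5]
opening: 0.181
grip_force: 29.9
```

```bash
python3 - <<'E'
from h import *
np.set_printoptions(precision=4,suppress=True)
to((606.6,94.1,135.2))
E
```

```text
t 15.25 at [606.9166  93.3654 136.8055] yaw [ 3.1414 -0.0037  0.1202] F [ 0.1334 -0.2826 -1.5241]
-> (606.6, 94.1, 135.2) tool shift [-0.2 -0.8  1.6] rows 1
```

>>> jog_arm:
  motion:
    - [0,0,0,0,0,0,0]

```text
t: 15.38
eef_pos: [606.7, 93.4, 136.5]
tcp_rot: [3.141, -0.003, 0.12]
ft_force: [0.4, -0.7, -1.3]
opening: 0.179
grip_force: 29.9
```

>>> jog_arm:
  motion:
    - [0,0,0,0,0,0,0]

```text
t: 15.5
eef_pos: [606.5, 93.5, 136.4]
tcp_rot: [3.141, -0.003, 0.12]
ft_force: [1.0, -0.1, 0.6]
opening: 0.179
grip_force: 29.9
```

>>> jog_arm:
  motion:
    - [0,0,0,0,0,0,0]

```text
t: 15.62
eef_pos: [606.5, 93.5, 136.3]
tcp_rot: [3.141, -0.003, 0.12]
ft_force: [0.5, -0.4, -1.0]
opening: 0.183
grip_force: 29.9
```

>>> jog_arm:
  motion:
    - [0,-0.15,-0.1,0,-0.6,1,0]
    - [0,0,0,-5,0,0,0]
    - [0,0,0,-5,0,0,0]
    - [0,0,0,-4,0,0,0]
    - [0,0,0,-3,0,0,0]
    - [0,0,0,-3,0,0,0]
    - [0,0,0,0,0,0,0]

```text
t: 16.5
eef_pos: [586.4, 91.6, 135.4]
tcp_rot: [3.141, -0.0, 0.122]
ft_force: [0.4, 0.4, -0.6]
opening: 0.181
grip_force: 29.9
```

>>> jog_arm:
  motion:
    - [0,0,0,-3,0,0,0]
    - [0,0,0,-3,0,0,0]
    - [0,0,0,-3,0,0,0]
    - [0,0,0,-3,0,0,0]
    - [0,0,0,0,0,0,0]

```text
t: 17.12
eef_pos: [574.5, 90.2, 135.4]
tcp_rot: [3.141, 0.0, 0.122]
ft_force: [0.2, -0.9, -1.0]
opening: 0.182
grip_force: 29.9
```

>>> jog_arm:
  motion:
    - [0,0,0,-4,0,0,0]
    - [0,0,0,-4,0,0,0]
    - [0,0,0,-4,0,0,0]
    - [0,0,0,-4,0,0,0]
    - [0,0,0,-4,0,0,0]
    - [0,0,0,0,0,0,0]

```text
t: 17.88
eef_pos: [554.6, 87.8, 135.4]
tcp_rot: [3.141, 0.0, 0.122]
ft_force: [0.9, 0.1, -0.1]
opening: 0.187
grip_force: 29.9
```

>>> jog_arm:
  motion:
    - [0,0,0,-4,0,0,0]
    - [0,0,0,-4,0,0,0]
    - [0,0,0,-4,0,0,0]
    - [0,0,0,-4,0,0,0]
    - [0,0,0,-2,0,0,0]
    - [0,0,0,-1,0,0,0]
    - [0,0,0,0,0,0,0]

```text
t: 18.75
eef_pos: [536.0, 85.5, 135.4]
tcp_rot: [3.141, -0.0, 0.122]
ft_force: [-0.2, 0.6, -0.7]
opening: 0.183
grip_force: 29.9
```

>>> jog_arm:
  motion:
    - [0,0,0,-1,0,0,0]
    - [0,0,0,-1,0,0,0]
    - [0,0,0,-1,0,0,0]

```text
t: 19.12
eef_pos: [532.9, 85.1, 135.4]
tcp_rot: [3.141, -0.0, 0.122]
ft_force: [-0.0, -0.2, 0.2]
opening: 0.186
grip_force: 29.9
```

>>> jog_arm:
  motion:
    - [0,0,0,-1,0,0,0]
    - [0,0,0,0,0,0,0]

```text
t: 19.38
eef_pos: [532.6, 85.0, 135.5]
tcp_rot: [3.141, -0.002, 0.122]
ft_force: [4.9, 2.2, -2.7]
opening: 0.183
grip_force: 29.9
```

Contact at the expected depth; press a little more firmly.

>>> jog_arm:
  motion:
    - [0,0,0,-1,0,0,0]
    - [0,0,0,-0.5,0,0,0]
    - [0,0,0,0,0,0,0]

```text
t: 19.75
eef_pos: [532.3, 85.0, 135.8]
tcp_rot: [3.141, -0.005, 0.122]
ft_force: [10.8, 3.3, -6.3]
opening: 0.182
grip_force: 29.9
```

>>> jog_arm:
  motion:
    - [0,0,0,0,0,0,50]
    - [0,0,0,0,0,0,50]
    - [0,0,0,0,0,0,50]
    - [0,0,0,2,0,0,50]
    - [0,0,0,0,0,-25,50]
    - [0,0,0,0,0,-40,50]
    - [0,0,0,20,0,-50,50]
    - [0,0,0,40,0,-50,50]
    - [0,0,0,50,0,0,50]
    - [0,0,0,50,0,0,50]

```text
t: 21.0
eef_pos: [691.7, 104.6, 300.2]
tcp_rot: [3.141, -0.001, 0.122]
ft_force: [0.2, -0.4, -0.5]
opening: 0.526
grip_force: 0.0
```

```bash
python3 - <<'E'
from h import *
np.set_printoptions(precision=1,suppress=True)
c=shot('scene');im=np.hstack([cv2.resize(c['color'][140:215,290:370,::-1],None,fx=7,fy=7,interpolation=cv2.INTER_CUBIC)]);cv2.imwrite('pics/c5.png',im)
t=shot('top');X=cloud(t);h=cv2.cvtColor(t["color"],cv2.COLOR_RGB2HSV).astype(int)
m=(X[...,2]>50)&(X[...,2]<110)&((h[...,0]<8)|(h[...,0]>172))&(h[...,1]>140)&(X[...,0]>480)&(X[...,0]<650)&(abs(X[...,1]-85)<60)
print(m.sum(),X[m].min(0),X[m].max(0)) if m.any() else 0
to()
E
```

```text
11 [530.3  78.1  71.9] [561.6  81.7  77.1]
t 21.1 at [693.3 104.5 297.8] yaw [ 3.1 -0.   0.1] F [-0.8 -0.3  0.1]
```

View pics/c5.png

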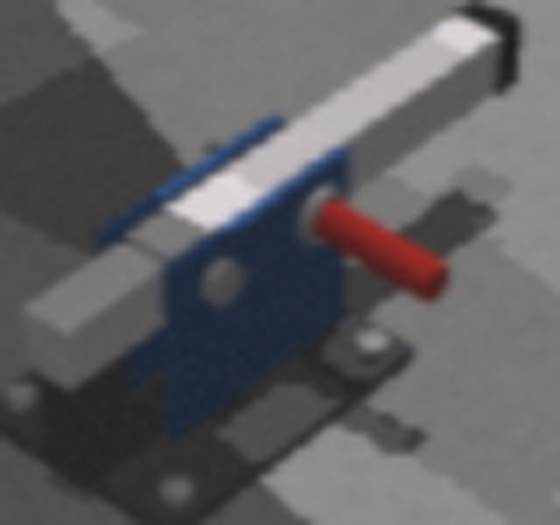

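```bash
python3 - <<'E'
from h import *
np.set_printoptions(precision=1,suppress=True)
n=np.array([np.cos(.123),np.sin(.123),0]);H=np.array([503.4,81.3,75]);yv=np.array([-n[1],n[0],0])
for cam in("scene","wrist"):
    c=shot(cam);X=cloud(c);h=cv2.cvtColor(c["color"],cv2.COLOR_RGB2HSV).astype(int)
    D=X-H;m=(c["z_map"]>0)&((h[...,0]<8)|(h[...,0]>172))&(h[...,1]>120)&(np.linalg.norm(D,axis=-1)<90)
    a=D[m]@n;print(cam,m.sum())
    if m.sum()<10: continue
    print("along",np.percentile(a,[0,2,50,98,100]))
    for k in range(0,70,12):
        q=D[m][abs(a-k)<6]
        if len(q): print(k,len(q),"y",np.percentile(q@yv,[5,95]),"z",np.percentile(q[:,2],[5,95]))
E
```

```text
scene 111
along [ 4.7  8.6 37.5 62.5 63.4]
0 1 y [1.5 1.5] z [6.5 6.5]
12 20 y [-7.6  4. ] z [0.1 9.3]
24 21 y [-7.9  4. ] z [0.2 9.4]
36 21 y [-8.   2.1] z [-1.   8.1]
48 24 y [-7.8  4.8] z [-2.4  7. ]
60 24 y [-7.2  5. ] z [-4.8  7.1]
wrist 513
along [ 4.8  7.8 26.6 45.3 47. ]
0 2 y [-7.8 -5.7] z [-4.5  2.1]
12 136 y [-7.8  8.6] z [-1.7  6.2]
24 164 y [-7.8  8.5] z [-2.4  5.3]
36 155 y [-7.8  8.5] z [-2.9  4.8]
48 56 y [-5.5  7.4] z [0.1 4.1]
```

```bash
python3 -c "
from cell import env
print(env.job_done())"
```

```text
the job is handed in; nothing more can be done
None
```

The job is handed in: the tow arm is level on its stop, and the red pin is through both cheeks and the arm from the far side, its collar home to within about 1 mm, and released. It took about 21 s, and nothing else was touched.

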